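# Take the red objective off the inspection microscope's turret

### The job

Squeeze the two orange side buttons on the turret's hub together and turn the turret until the red-banded objective stands at the black service block, then let the buttons spring back out so that the turret is locked there. Unscrew the red objective at that place without forcing it, and lower it to stand upright in the blue tray before you let go of it. Leave the turret locked, the blue objective screwed in, and the pot, the bottle and the screwdriver where they are.

Things in the scene. Friction and masses are not known exactly. Their poses are not given: they have to be found in the camera images.
- hub_grip (a point): Point on the turret's vertical axis, midway between its two orange buttons, 107 mm above the table. The grey hub is 40 mm along this frame's x, 32 mm along y, its top 17 mm above this point. The buttons face +y and -y of this frame, which turns with the turret; each is 24 mm wide and 24 mm high, centred at this height; their faces are 52 mm apart when out, 38 mm when both are fully in.
- button_l (a joint): Travel of the orange button on the hub's +y side: 0 m out, 0.007 m fully in; spring 2.4 N when out, 8 N fully in. With both buttons in by 6 mm or more the turret turns freely either way (about 0.05 N m of friction). Caught in a click stop both are fully out (under 0.0015); between clicks they stay about 0.005 in.
- button_r (a joint): The same for the button on the hub's -y side.
- turret: Black disc, 105 mm in radius, top 62 mm above the table, carrying the hub and six stations 60 degrees apart on a radius of 80 mm: red and blue objectives, a yellow and a green one of the same size (fixed), two low plugs. Origin on its axis at table height. With the buttons released a click stop every 60 degrees holds it, and pulls it in from 5 to 9 degrees. It starts between clicks.
- service_mark (a point): The service place, fixed to the microscope's foot: the point 80 mm from the turret's axis, towards the black block with the white stripe, 77 mm above the table (level with the sockets' tops). A station centred here is in a click stop. This frame's -x points outward from the turret's axis. At the start the red objective is 30 to 90 degrees round from here, to one side or the other.
- socket_a (a point): Centre of the top of one of the two threaded sockets that carry the red and the blue objective; 44 mm wide, 15 mm high, on the turret's disc. An objective screwed home has its x axis along the turret's x.
- socket_b (a point): The same for the other threaded socket.
- red_center (a point): Centre of the red-banded objective, half-way up. Upright aluminium barrel, 32 mm in diameter from 13 mm below to 21 mm above this point, then a black nose 20 mm in diameter to 29 mm above. Screwed in, this point is 91 mm above the table and fingertips must stay over 79 mm. Grip the barrel near its top. A white tick on top points along its +x. About 0.11 kg.
- blue_center (a point): Centre of the blue-banded objective, same shape as the red one, in the same kind of socket. It stays screwed in.
- tray_in (a point): Centre of the inner floor of the blue open tray, 5 mm above the table. The tray is fixed; inside it is 160 mm along its x and 115 mm along its y; walls 5 mm thick, 17 mm above this floor. The pot stands in its +x half, the rest is free.
- pot: Small amber glass jar with a black cap, 40 mm in diameter, 45 mm high, in the tray. Origin at the centre of its underside.
- cleaner: White bottle with a red cap, 42 mm in diameter, 120 mm high, standing near the turret. Origin at the centre of its underside.
- driver: Yellow screwdriver, 150 mm long, lying on the table between the robot and the turret. Origin under its middle, its x along it.
- column (a point): Axis of the steel lamp column on the foot, at table height: 28 mm wide, 44 mm at its head, 200 mm high; an obstacle.
- red_foot (a point): Centre of the red objective's flat foot, 29 mm below its centre. Spigot 23 mm in diameter, 16 mm long, with two lugs reaching 16 mm out along +x and -x. To unscrew: turn it anticlockwise seen from above by 2.1 to 2.35 rad (a stop ends the turn), rising 2 mm per rad with some 1.5 mm of play; then lift straight out. Until then the thread holds it down. Let go part-way, it stays (may lean 5 degrees).
Not all that is in view belongs to the job. There is more than one size of the part that bears tray_in; the job needs the smaller.

How it is judged:
By the outcome, as a careful person would: the job done as asked, in the order asked, and still so for the second after the job is handed in, with the robot touching nothing.
It also fails if it takes over 67 s, if anything falls off the work surface, if the arm or the gripper's body presses on something with over 40 N, if the wrist force passes 120 N, or if a joint passes its speed limit or range.

### The arm

A 6-joint arm with a two-finger parallel gripper is mounted at the origin on the work surface. World frame = base frame: x ahead of the robot, y to its left, z up, the work surface at z = 0. Lengths are in m, angles in rad, forces in N, time in s.
With the tool pointing down it reaches from about 0.3 to 0.75 m from the base axis. Payload 8.5 kg.
Tool frame: the origin (TCP) lies at the very end of the fingers, on their centre line; the grasp point (between the pads) lies 19 mm behind it; z points along the fingers, y is the direction in which the jaws open and shut (so a half turn about z gives the same grasp; the last joint's range is limited). The gripper opens to 88 mm and grips with 3 to 60 N. Pads are 18 mm wide; open, the fingers measure 123 mm over their backs; the gripper's body (75 mm by 187 mm) begins 45 mm behind the grasp point.
Start: joints at [-1.427, 0.381, 1.297, -0, 1.464, -0.215], TCP at [0.193, -0.515, 0.239] pointing down, gripper open.
Joint ranges: [-3.11, 3.11], [-0.89, 2.33], [0.22, 2.48], [-1.42, 4.56], [0.17, 2.85], [-2.88, 2.88]. Speed limits (rad/s): [2.39, 2.39, 3.14, 3.14, 3.14, 3.14].

### API

Orientations are given as a unit quaternion [w, x, y, z].
In Python, from cell import bot gives the robot as it stands. The module is installed in compiled form; this text tells all that it offers.
- The arm moves only by the tool play_rows, never from a script. Its argument "steps" is text: rows parted by semicolons, each of 7 numbers parted by spaces: the finger opening in m, from 0 to 0.0881, then the shift along the tool's x, y, z in m, then the turn, a rotation vector about the tool's x, y, z in rad. In form: gripper dx dy dz rx ry rz; .... A call has 1 to 20 rows; each row is the pose to reach, as a shift and turn from the pose commanded when the call began, along the tool's axes at that moment; what a row does not reach only later rows make up. A row lasts 1/10 s, in which the tool goes at most 50 mm and 8.59 degrees, less where a joint would pass 70% of its speed; a pose out of reach is approached as far as the arm can. A call with a gripper value outside its range is refused whole. The fingers move at their own pace and stop on an object; "force" is the grip in N (left out, the last holds). Time passes only in rows, so rows that repeat a pose let the fingers close. It gives the time, the measured TCP pose, the force and the opening at its end, in the units of the state.
- bot.sense(): the state, without advancing time (a new reading comes with each control period).
- bot.get_image(name): name is "scene" or "top"; returns a dict with "color" (420x560x3 uint8, blue, green, red), "fx", "fy", "cx", "cy" (pixels), "rvec" (rotation vector, rad) and "tvec" (3), from world to camera coordinates, as OpenCV has them. Camera axes: x right, y down, z forward; pixel columns grow to the right and rows downward; lengths in m; the calibration is good to about 2 mm. A picture is of the moment at which its call begins. There is no depth.
- bot.job_done(): hands the job in, once; it reports no verdict.
The state is a dict: "clock": time; "qpos": joint angles; "dq": joint speeds; "joint_efforts": joint torques, N m; "position": TCP position; "orientation": TCP orientation; "force": force on the tool from outside, world axes, zero at the start; "torque": the same for the moment, N m; "opening": opening from 0.0 (shut) to 1.0 (fully open).
Only numpy, scipy, OpenCV 4.12 (cv2) and the standard library are available. Lean on these libraries where they do the work, as an engineer would, in place of code of your own. Each camera call takes 0.05 s, during which the arm holds its last target. There are 200 camera calls.

## Working session

There is one attempt and no reset: what is moved stays moved. The work goes in short steps, Python scripts to look and compute and a tool call to move; the robot and the scene stay as the last step left them, time stands still between calls to the robot, and variables do not carry over. Pictures are saved under pics/ and viewed, about 8 in all and at most 12, crops included, and the job is handed in when it is done.

Besides the shell and the picture viewer there is one more tool, called as a command line: name --argument value ..., lists and objects as JSON in quotes. play_rows: Moves the arm, as the interface text tells. Its arguments: {"type":"object","properties":{"steps":{"type":"string"},"force":{"type":"number"}},"required":["steps"]}

```bash
mkdir -p pics
cat > h.py <<'E'
import numpy as np,cv2
from cell import bot
from scipy.spatial.transform import Rotation as R
def ray(im,u,v,z):
    Rm=cv2.Rodrigues(np.array(im["rvec"],float))[0];t=np.array(im["tvec"],float).ravel()
    d=Rm.T@np.array([(u-im["cx"])/im["fx"],(v-im["cy"])/im["fy"],1]);c=-Rm.T@t
    return c+d*(z-c[2])/d[2]
def proj(im,p):
    Rm=cv2.Rodrigues(np.array(im["rvec"],float))[0];q=Rm@np.array(p,float)+np.array(im["tvec"],float).ravel()
    return np.array([im["fx"]*q[0]/q[2]+im["cx"],im["fy"]*q[1]/q[2]+im["cy"]])
E
python3 - <<'E'
from h import *
import pickle
for n in("scene","top"):
    im=bot.get_image(n);pickle.dump(im,open(n+"0.pkl","wb"))
    cv2.imwrite(f"pics/{n}0.png",cv2.resize(im["color"],(800,600),interpolation=cv2.INTER_CUBIC))
    print(n,im["fx"],im["cx"],im["cy"],im["rvec"],im["tvec"],ray(im,280,210,0))
print(bot.sense())
E
```

```text
scene 487.27859167493403 282.0598286769017 204.4754023533172 [ 2.32325497  1.32060465 -0.33751937] [-0.20680655 -0.35173392  1.34865551] [ 0.46216914 -0.04099391  0.        ]
top 434.94016050856163 288.5153122420292 204.8260564469769 [ 2.11029301 -2.16633743  0.19365158] [-0.02554953  0.49369436  1.05509889] [ 0.48685428 -0.01644155  0.        ]
{'clock': 0.1, 'qpos': array([-1.42728545e+00,  3.81098633e-01,  1.29813521e+00,  3.14335284e-05,
        1.46359493e+00, -2.15355286e-01]), 'dq': array([-1.18782117e-03, -1.80848114e-03, -3.79680655e-03, -8.16990305e-05,
       -7.04931574e-04, -1.92372756e-04]), 'joint_efforts': array([ 4.43208322e-03, -4.38645315e+01, -2.24913132e+01,  7.13838148e-02,
        3.41063691e-02, -6.42617488e-05]), 'position': array([ 0.19310842, -0.51472575,  0.2382324 ]), 'orientation': array([-6.17100602e-04,  9.83945144e-01,  1.78470085e-01,  3.78127406e-05]), 'force': array([-0.40954129,  0.49336287,  0.69739663]), 'torque': array([ 0.01495856, -0.01046357, -0.03520215]), 'opening': 1.0006678218038856}
```

View pics/top0.png

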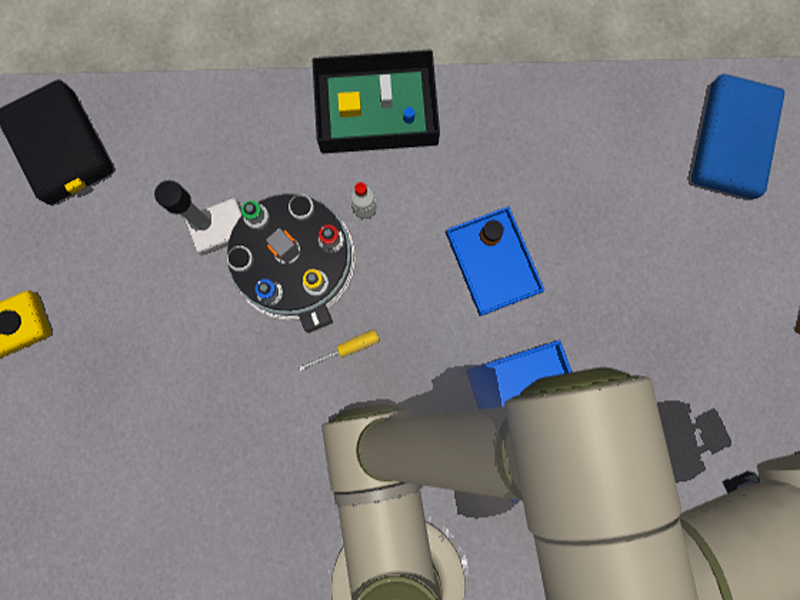

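View pics/scene0.png

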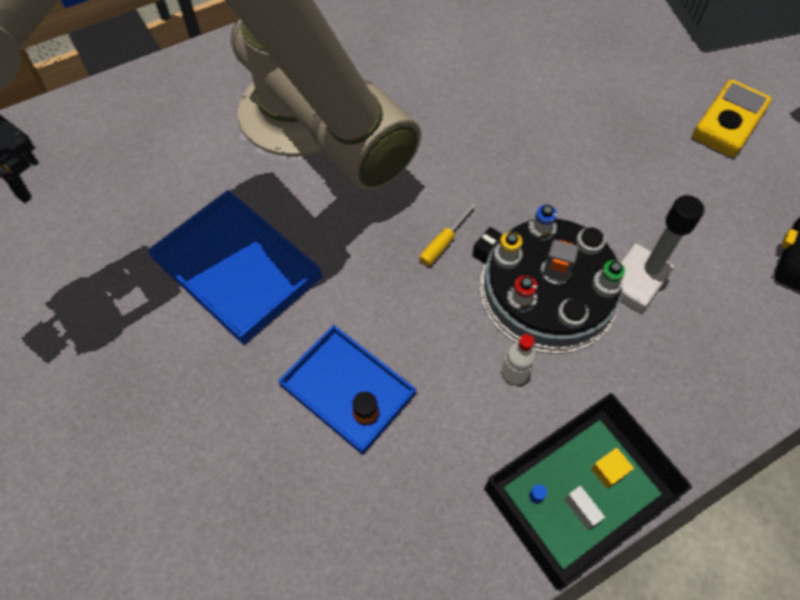

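The top view shows the turret hub at about (284,243), red at (330,236), blue at (266,290), yellow at (314,279), green at (251,212), the block at (315,318), the driver at (340,350) and the bottle at (362,198). The red look-alikes are the red objective (330,236) and the bottle's red cap (361,188). For the tray they are the shallow small one with the pot (495,260) and the deep larger one (525,375). I choose the objective on the disc and the shallow tray with the pot.

Run:
```python
from h import *
import pickle
a=pickle.load(open("top0.pkl","rb"));c=a["color"][115:265,100:400]
A=cv2.resize(a["color"][125:245,145:275],(650,600),interpolation=cv2.INTER_CUBIC)
cv2.imwrite("pics/c1.png",A)
im=a
f=lambda x,y,z:np.round(ray(im,x*.7,y*.7,z),4)
print("hub",f(284,238,.124),"red",f(330,231,.12),"blue",f(266,285,.12),"yel",f(314,275,.12),"grn",f(251,208,.12))
print("tray rim",[f(x,y,.022) for x,y in((446,231),(509,208),(543,291),(480,314))])
print("pot",f(493,230,.05),"bottle",f(361,188,.12),"block",f(316,318,.05), "driver",f(300,369,.01),f(379,336,.01),"colhead",f(172,193,.2))
```

```text
hub [0.5758 0.172  0.124 ] red [0.587  0.0965 0.12  ] blue [0.4983 0.2016 0.12  ] yel [0.513  0.1231 0.12  ] grn [0.6299 0.2283 0.12  ]
tray rim [array([ 0.609 , -0.1038,  0.022 ]), array([ 0.6499, -0.2215,  0.022 ]), array([ 0.4932, -0.2746,  0.022 ]), array([ 0.4544, -0.1591,  0.022 ])]
pot [ 0.6012 -0.1857  0.05  ] bottle [0.6605 0.044  0.12  ] block [0.451  0.1299 0.05  ] driver [0.3657 0.1641 0.01  ] [0.4208 0.0227 0.01  ] colhead [0.6313 0.3303 0.2   ]
```

View pics/c1.png

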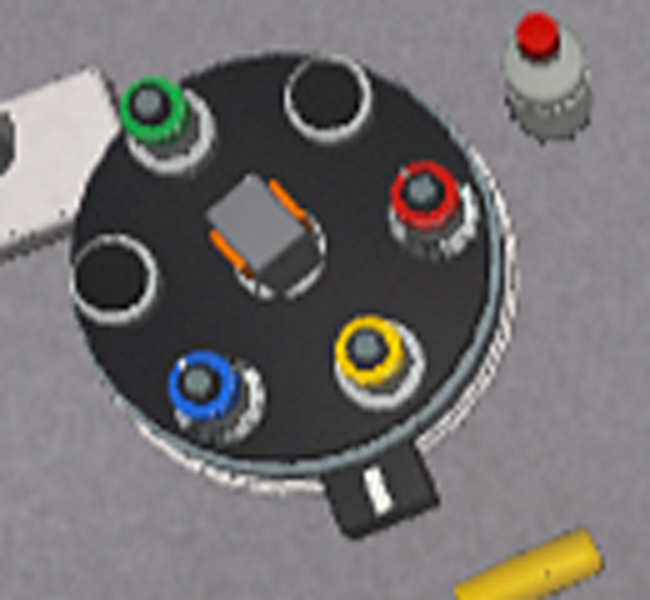

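The crop shows noses at red (423,191), blue (199,381), yellow (366,345) and green (150,103). Red's tick is at (404,170), the hub top is centred on (257,220) with buttons at upper right and lower left, and the block's stripe runs (371,468)–(381,513). The choice of red is confirmed.

Run:
```python
from h import *
import pickle
from scipy.optimize import least_squares
im=pickle.load(open("top0.pkl","rb"))
f=lambda x,y,z:ray(im,145+x/5,125+y/5,z)
# stations in ccw order (world), offsets from red
P={"red":(423,191),"yel":(366,345),"blue":(199,381),"grn":(150,103)}
W={k:f(*v,.12)[:2] for k,v in P.items()}
hub=[f(x,y,.124)[:2] for x,y in((252,173),(310,222),(260,268),(207,215))]
hc=np.mean(hub,0);print("hubc",hc)
for k in W:print(k,W[k],np.linalg.norm(W[k]-hc),np.degrees(np.arctan2(*(W[k]-hc)[::-1])))
off={"red":0,"yel":-60,"blue":-120,"grn":-240}
def res(p):
    return np.concatenate([W[k]-p[:2]-.08*np.array([np.cos(p[2]+np.radians(off[k])),np.sin(p[2]+np.radians(off[k]))]) for k in W])
for _ in(0,):
    r=least_squares(res,[*hc,np.radians(-80)]);print("fit",r.x[:2],np.degrees(r.x[2]),np.round(r.fun*1e3,1))
d=hub[0]-hub[1]+hub[3]-hub[2];print("hub x ang",np.degrees(np.arctan2(d[1],d[0])))
c=r.x[:2]
for z in(.05,.062,.07,.077):
    s=[f(371,468,z)[:2],f(381,513,z)[:2]]
    print(z,[ (np.round(q,4),np.degrees(np.arctan2(*(q-c)[::-1])),np.linalg.norm(q-c)) for q in s],np.degrees(np.arctan2(*(s[1]-s[0])[::-1])))
t=f(404,170,.112)[:2]-f(423,191,.12)[:2];print("tick",t,np.degrees(np.arctan2(t[1],t[0])))
# scene check
sc=pickle.load(open("scene0.pkl","rb"))
for k,(u,v) in {"red":(526,284),"yel":(512,240),"blue":(547,211),"grn":(615,266)}.items():print(k,"scene",ray(sc,u*.7,v*.7,.12)[:2])
```

```text
hubc [0.57039484 0.17752166]
red [0.58341025 0.09985626] 0.07874843806160682 -80.48659294498634
yel [0.50950906 0.12688233] 0.07919229783624945 -140.24935433817012
blue [0.49431261 0.20483561] 0.0808366041171578 160.25157662145932
grn [0.62998345 0.22995424] 0.07937240193046216 41.3448496884024
fit [0.56952732 0.17835307] -79.56779437721922 [-0.6  0.2  0.9  0.4  0.2 -0.3 -0.4 -0.3]
hub x ang 46.02845303355153
0.05 [(array([0.4611, 0.1349]), np.float64(-158.14003113048764), np.float64(0.116792809965665)), (array([0.4385, 0.1299]), np.float64(-159.7160361549438), np.float64(0.13969311685145636))] -167.6854638648377
0.062 [(array([0.4594, 0.1331]), np.float64(-157.65595217991617), np.float64(0.11903836193858507)), (array([0.437 , 0.1282]), np.float64(-159.26993681461852), np.float64(0.14165368206122456))] -167.68546386483757
0.07 [(array([0.4583, 0.1319]), np.float64(-157.34326724700443), np.float64(0.12053997054603467)), (array([0.4361, 0.1271]), np.float64(-158.97934598871618), np.float64(0.14296538699749092))] -167.68546386483771
0.077 [(array([0.4573, 0.1309]), np.float64(-157.07599629511472), np.float64(0.12185675494887627)), (array([0.4352, 0.1261]), np.float64(-158.72942377867724), np.float64(0.14411609397369513))] -167.6854638648377
tick [0.01280645 0.01003867] 38.09204583397156
red scene [0.58983727 0.09801559]
yel scene [0.51591219 0.12515617]
blue scene [0.49933135 0.20373888]
grn scene [0.63238712 0.23071907]
```

play_rows --steps "0.088 0.597 -0.516 0.02 0 0 -0.346;0.088 0.597 -0.516 0.02 0 0 -0.346;0.088 0.597 -0.516 0.02 0 0 -0.346;0.088 0.597 -0.516 0.02 0 0 -0.346;0.088 0.597 -0.516 0.02 0 0 -0.346;0.088 0.597 -0.516 0.02 0 0 -0.346;0.088 0.597 -0.516 0.02 0 0 -0.346;0.088 0.597 -0.516 0.02 0 0 -0.346;0.088 0.597 -0.516 0.02 0 0 -0.346;0.088 0.597 -0.516 0.02 0 0 -0.346;0.088 0.597 -0.516 0.02 0 0 -0.346;0.088 0.597 -0.516 0.02 0 0 -0.346;0.088 0.597 -0.516 0.02 0 0 -0.346;0.088 0.597 -0.516 0.02 0 0 -0.346;0.088 0.597 -0.516 0.02 0 0 -0.346;0.088 0.597 -0.516 0.02 0 0 -0.346;0.088 0.597 -0.516 0.02 0 0 -0.346;0.088 0.597 -0.516 0.02 0 0 -0.346" --force 25

```text
clock: 1.9
position: [0.5707, 0.1782, 0.218]
orientation: [-0.0, 0.938, 0.346, -0.001]
force: [0.3, -0.3, 0.5]
opening: 0.997
```

Run:
```python
from h import *
import pickle
s=bot.sense();print(s["qpos"],s["position"],np.degrees(R.from_quat(s["orientation"],scalar_first=True).as_matrix()[:2,:2].T@[1,1j]) if 0 else R.from_quat(s["orientation"],scalar_first=True).as_matrix().round(3))
im=bot.get_image("scene");pickle.dump(im,open("scene1.pkl","wb"))
a=im["color"][100:260,300:500]
print(proj(im,s["position"]))
sc=pickle.load(open("scene0.pkl","rb"))
b=cv2.resize(sc["color"][130:250,325:455],(650,600),interpolation=cv2.INTER_CUBIC)
cv2.imwrite("pics/c2.png",b);cv2.imwrite("pics/c3.png",cv2.resize(a,(750,600),interpolation=cv2.INTER_CUBIC))
```

```text
[ 1.04999390e-01  4.80328096e-01  1.19306542e+00 -2.33461484e-04
  1.46967000e+00  9.69653293e-01] [0.57067921 0.17823445 0.21796349] [[ 0.761  0.649 -0.001]
 [ 0.649 -0.761 -0.   ]
 [-0.001 -0.001 -1.   ]]
[403.37292052 149.00964063]
```

View pics/c2.png

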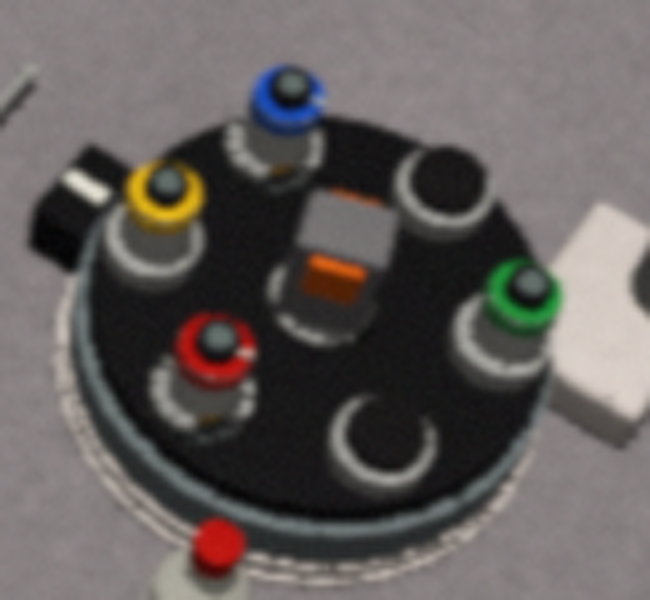

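View pics/c3.png

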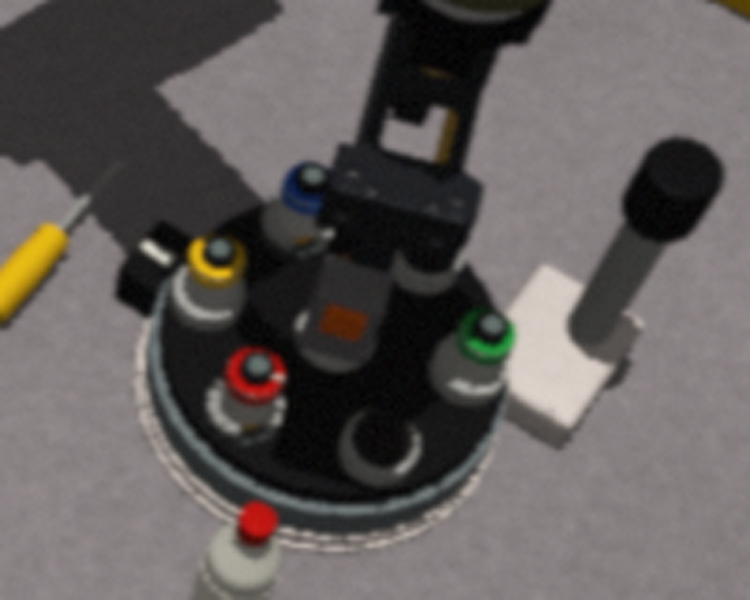

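The scene crops show red nose (219,338), yellow (168,182), blue (292,84), green (532,282) and stripe (68,172)–(105,203). The gripper hangs above the hub with its jaws in the button direction.

Run:
```python
from h import *
import pickle
from scipy.optimize import least_squares
T=pickle.load(open("top0.pkl","rb"));S=pickle.load(open("scene0.pkl","rb"))
pt={"red":(423,191),"yel":(366,345),"blue":(199,381),"grn":(150,103),"hub":(257,220),"s1":(371,468),"s2":(381,513)}
ps={"red":(219,338),"yel":(168,182),"blue":(292,84),"grn":(532,282),"hub":(350,230),"s1":(105,203),"s2":(68,172)}
W={}
for k in pt:
    a=np.array([145+pt[k][0]/5,125+pt[k][1]/5]);b=np.array([325+ps[k][0]/5,130+ps[k][1]/5])
    r=least_squares(lambda p:np.r_[proj(T,p)-a,proj(S,p)-b],[.57,.17,.1]);W[k]=r.x;print(k,r.x.round(4),r.fun.round(1), ray(S,*b,.12)[:2].round(4))
off={"red":0,"yel":-60,"blue":-120,"grn":-240}
def res(p,W):
    return np.concatenate([W[k][:2]-p[:2]-.08*np.array([np.cos(p[2]+np.radians(off[k])),np.sin(p[2]+np.radians(off[k]))]) for k in off])
Z={k:ray(S,325+ps[k][0]/5,130+ps[k][1]/5,.12) for k in off}
for w in (W,Z):
    r=least_squares(res,[.57,.178,-1.38],args=(w,));print(r.x[:2],np.degrees(r.x[2]),(r.fun*1e3).round(1))
    c=r.x[:2]
    for k in("s1","s2"):d=W[k][:2]-c;print(k,np.degrees(np.arctan2(d[1],d[0])),np.hypot(*d))
```

```text
red [0.5857 0.102  0.115 ] [-0.6 -0.3 -0.6  0.1] [0.5881 0.1008]
yel [0.5108 0.1285 0.1168] [-0.5 -0.3 -0.5  0.1] [0.5127 0.128 ]
blue [0.4957 0.2069 0.1165] [-0.6 -0.3 -0.6  0.1] [0.4979 0.2062]
grn [0.6321 0.2325 0.1167] [-0.7 -0.4 -0.7  0.1] [0.6338 0.2321]
hub [0.5723 0.1802 0.1193] [-0.7 -0.4 -0.7  0.1] [0.5731 0.1812]
s1 [0.4646 0.139  0.0315] [-0.6 -0.3 -0.6  0.1] [0.5077 0.0981]
s2 [0.4413 0.1337 0.0323] [-0.5 -0.2 -0.5  0.1] [0.4861 0.0933]
[0.57127864 0.18049009] -79.42810330106043 [-0.3  0.1  0.3  0.  -0.1 -0.2  0.1 -0. ]
s1 -158.77518970755446 0.11446840578160059
s2 -160.18654318929234 0.1381521268894585
[0.573289  0.1797886] -79.32029827643609 [-0.  -0.4  0.1  0.3  0.1 -0.1 -0.2  0.1]
s1 -159.4571082041064 0.11609665801662203
s2 -160.7362633539964 0.13981213224665306
```

play_rows --steps "0.088 0.001 0 0.04 0 0 0;0.088 0.001 0 0.08 0 0 0;0.088 0.001 0 0.11 0 0 0;0.088 0.001 0 0.13 0 0 0;0.088 0.001 0 0.13 0 0 0;0.034 0.001 0 0.13 0 0 0;0.034 0.001 0 0.13 0 0 0;0.034 0.001 0 0.13 0 0 0;0.034 0.001 0 0.13 0 0 0;0.034 0.001 0 0.13 0 0 0;0.034 0.001 0 0.13 0 0 0;0.034 0.001 0 0.13 0 0 0;0.034 0.001 0 0.13 0 0 0" --force 25

```text
clock: 3.25
position: [0.571, 0.1793, 0.0891]
orientation: [-0.001, 0.938, 0.345, -0.0]
force: [-4.7, 4.1, 4.5]
opening: 0.403
```

play_rows --steps "0.034 0 -0.001 0 0 0 0;0.034 0 -0.001 0 0 0 0.1;0.034 0 -0.001 0 0 0 0.2;0.034 0 -0.001 0 0 0 0.3;0.034 0 -0.001 0 0 0 0.3"

```text
clock: 3.75
position: [0.5708, 0.1796, 0.0892]
orientation: [-0.0, 0.98, 0.2, 0.0]
force: [-3.2, 2.5, 5.2]
opening: 0.401
```

Run:
```python
from h import *
s=bot.sense();print(s["force"],s["torque"],s["opening"])
im=bot.get_image("scene");a=im["color"][130:250,325:455]
t=bot.get_image("top");b=t["color"][125:245,145:275]
cv2.imwrite("pics/c4.png",cv2.resize(np.hstack([a,b]),(800,370),interpolation=cv2.INTER_CUBIC))
```

```text
[-3.15340917  2.51148844  5.19587678] [0.4876299  0.56013021 0.05075454] 0.40094078200990635
```

View pics/c4.png

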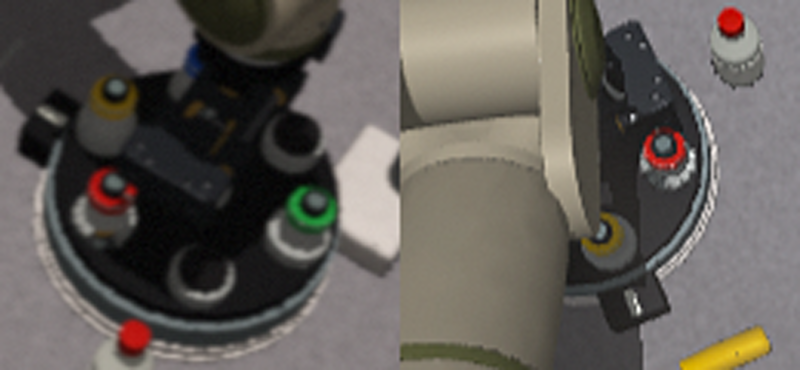

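The turret follows: red moved clockwise to about (115,187) in the left half and (663,145) in the right half.

play_rows --steps "0.034 0 0 0 0 0 0.14;0.034 0 0 0 0 0 0.28;0.034 0 0 0 0 0 0.42;0.034 0 0 0 0 0 0.56;0.034 0 0 0 0 0 0.7;0.034 0 0 0 0 0 0.84;0.034 0 0 0 0 0 0.98;0.034 0 0 0 0 0 1.09;0.034 0 0 0 0 0 1.09;0.034 0 0 0 0 0 1.09"

```text
clock: 4.85
position: [0.571, 0.1803, 0.0892]
orientation: [-0.001, 0.942, -0.335, -0.0]
force: [-2.4, 6.5, 4.6]
opening: 0.406
```

```bash
cat > look.py <<'E'
from h import *
import sys
s=bot.sense();M=R.from_quat(s["orientation"],scalar_first=True).as_matrix()
print(s["clock"],"pos",s["position"].round(4),"yawY",np.degrees(np.arctan2(M[1,1],M[0,1])).round(1),"F",s["force"].round(1),"T",s["torque"].round(2),"open",s["opening"]*88.1,"q",s["qpos"].round(2))
if len(sys.argv)>1:
    im=bot.get_image("scene");np.save("sc.npy",im["color"])
    # red/yellow/green/blue band centroids and stripe in the scene view, band-centre z about .108
    h=cv2.cvtColor(im["color"],cv2.COLOR_BGR2HSV)
    cv2.imwrite("pics/"+sys.argv[1],cv2.resize(im["color"][130:250,325:455],(650,600),interpolation=cv2.INTER_CUBIC))
E
python3 look.py c5.png
```

```text
4.85 pos [0.571  0.1803 0.0892] yawY -129.1 F [-2.4  6.5  4.6] T [1.1  0.33 0.06] open 35.78499943593516 q [0.11 0.6  1.37 0.   1.16 2.36]
```

View pics/c5.png

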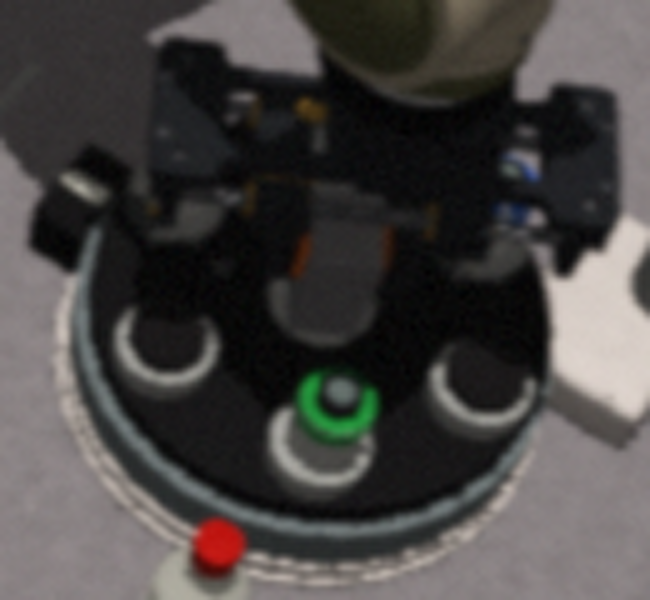

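Green now stands at (342,390), with red hidden under the gripper near the block. Next I release the buttons and rise.

play_rows --steps "0.06 0 0 0 0 0 0;0.088 0 0 0 0 0 0;0.088 0 0 0 0 0 0;0.088 0 0 0 0 0 0;0.088 0 0 0 0 0 0;0.088 0 0 0 0 0 0;0.088 0 0 -0.03 0 0 0;0.088 0 0 -0.08 0 0 0;0.088 0 0 -0.13 0 0 0;0.088 0 0 -0.16 0 0 0;0.088 0 0 -0.16 0 0 0"

```text
clock: 6.0
position: [0.5723, 0.1793, 0.2535]
orientation: [-0.002, 0.942, -0.336, 0.004]
force: [0.2, -0.4, -0.4]
opening: 1.003
```

```bash
python3 look.py c6.png; python3 -c "
from h import *
im=bot.get_image('scene')
p=ray(im,325+342/5,130+390/5,.12);print('grn before release',p,np.degrees(np.arctan2(p[1]-.1798,p[0]-.5733)))"
```

```text
6.0 pos [0.5723 0.1793 0.2535] yawY -129.3 F [ 0.2 -0.4 -0.4] T [ 0.07 -0.02  0.  ] open 88.34243980264209 q [ 0.11  0.46  1.13 -0.    1.55  2.36]
grn before release [0.63453375 0.13014579 0.12      ] -39.03846023626991
```

View pics/c6.png

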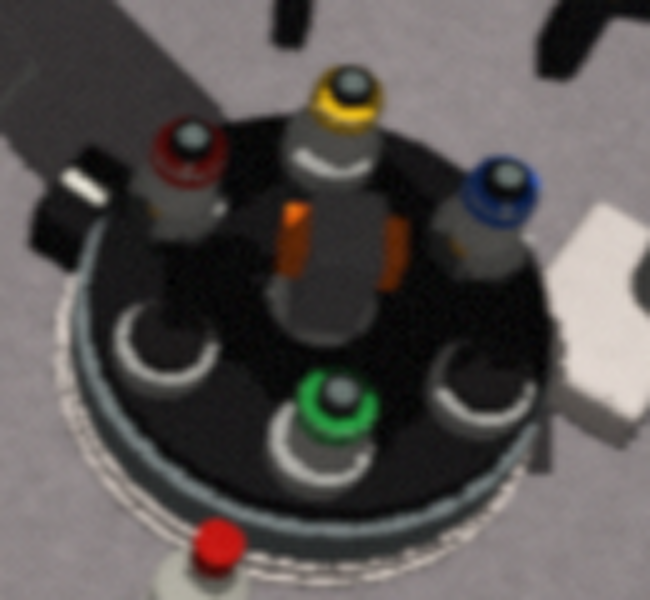

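Red (193,135) stands beside the block, yellow is at (351,83), blue (508,176) and green (342,390). The orange buttons stick out to 278 and 408, where they were at 292 and 392 when squeezed, so they are out and the turret is caught.

Run:
```python
from h import *
from scipy.optimize import least_squares
im=bot.get_image('scene')
P={"red":(193,135),"yel":(351,83),"blue":(508,176),"grn":(342,390)};off={"red":0,"yel":-60,"blue":-120,"grn":-240}
Z={k:ray(im,325+x/5,130+y/5,.12)[:2] for k,(x,y) in P.items()}
f=lambda p:np.concatenate([Z[k]-p[:2]-.08*np.array([np.cos(p[2]+np.radians(off[k])),np.sin(p[2]+np.radians(off[k]))]) for k in off])
r=least_squares(f,[.57,.178,-2.78]);print(r.x[:2],np.degrees(r.x[2]),(r.fun*1e3).round(1))
for c in (r.x[:2],np.array([.5714,.179])):print("red",c+.08*np.array([np.cos(r.x[2]),np.sin(r.x[2])]))
q=proj(im,[.5714,.179,.12]);print(q)
s=bot.sense();M=R.from_quat(s["orientation"],scalar_first=True).as_matrix();print(M.round(3))
d=np.array([.5714,.179])+.08*np.array([np.cos(r.x[2]),np.sin(r.x[2])])-s["position"][:2];print("shift tool",M.T@np.array([*d,0]))
```

```text
[0.57284411 0.17967835] -159.1487590817731 [-0.1  0.7  0.1 -0.9  0.4 -0.7 -0.4  1. ]
red [0.49808349 0.15120292]
red [0.49663938 0.15052457]
[393.69698657 175.86940451]
[[ 0.774 -0.633 -0.002]
 [-0.633 -0.774 -0.   ]
 [-0.002  0.002 -1.   ]]
shift tool [-0.03918164  0.06889512  0.00018281]
```

play_rows --steps "0.06 -0.02 0.035 0.03 0 0 0;0.06 -0.039 0.069 0.06 0 0 0;0.06 -0.039 0.069 0.1 0 0 0;0.06 -0.039 0.069 0.1 0 0 0;0.06 -0.039 0.069 0.1 0 0 0;0.06 -0.039 0.069 0.1 0 0 0"

```text
clock: 6.75
position: [0.4984, 0.1507, 0.1499]
orientation: [-0.0, 0.942, -0.336, 0.001]
force: [-0.2, -0.3, 0.4]
opening: 0.68
```

```bash
python3 look.py
```

```text
6.75 pos [0.4984 0.1507 0.1499] yawY -129.3 F [-0.2 -0.3  0.4] T [ 0.07  0.02 -0.01] open 59.93033022426644 q [0.07 0.41 1.52 0.   1.2  2.32]
```

play_rows --steps "0.06 -0.001 0 0.03 0 0 0;0.06 -0.001 0 0.055 0 0 0;0.06 -0.001 0 0.065 0 0 0;0.06 -0.001 0 0.065 0 0 0;0.025 -0.001 0 0.065 0 0 0;0.025 -0.001 0 0.065 0 0 0;0.025 -0.001 0 0.065 0 0 0;0.025 -0.001 0 0.065 0 0 0;0.025 -0.001 0 0.065 0 0 0;0.025 -0.001 0 0.065 0 0 0" --force 20

```text
clock: 7.75
position: [0.4968, 0.1511, 0.0844]
orientation: [-0.0, 0.942, -0.336, 0.001]
force: [-1.1, 0.7, 6.8]
opening: 0.357
```

```bash
python3 look.py
```

```text
7.75 pos [0.4968 0.1511 0.0844] yawY -129.3 F [-1.1  0.7  6.8] T [0.09 0.14 0.08] open 31.420286387362545 q [0.07 0.5  1.61 0.   1.03 2.32]
```

play_rows --steps "0.025 0 0 -0.0002 0 0 -0.1;0.025 0 0 -0.0004 0 0 -0.2;0.025 0 0 -0.0006 0 0 -0.3;0.025 0 0 -0.0008 0 0 -0.4;0.025 0 0 -0.001 0 0 -0.5;0.025 0 0 -0.0012 0 0 -0.6;0.025 0 0 -0.0014 0 0 -0.7;0.025 0 0 -0.0016 0 0 -0.8;0.025 0 0 -0.0018 0 0 -0.9;0.025 0 0 -0.002 0 0 -1.0;0.025 0 0 -0.002 0 0 -1.0"

```text
clock: 8.85
position: [0.4966, 0.1511, 0.0861]
orientation: [0.0, 0.988, 0.157, 0.0]
force: [-0.0, 0.1, 3.4]
opening: 0.353
```

```bash
python3 look.py
```

```text
8.85 pos [0.4966 0.1511 0.0861] yawY -71.9 F [-0.   0.1  3.4] T [0.05 0.09 0.05] open 31.08835167836497 q [ 0.07  0.5   1.61 -0.    1.04  1.32]
```

play_rows --steps "0.025 0 0 -0.0002 0 0 -0.1;0.025 0 0 -0.0004 0 0 -0.2;0.025 0 0 -0.0006 0 0 -0.3;0.025 0 0 -0.0008 0 0 -0.4;0.025 0 0 -0.001 0 0 -0.5;0.025 0 0 -0.0012 0 0 -0.6;0.025 0 0 -0.0014 0 0 -0.7;0.025 0 0 -0.0016 0 0 -0.8;0.025 0 0 -0.0018 0 0 -0.9;0.025 0 0 -0.002 0 0 -1.0;0.025 0 0 -0.0022 0 0 -1.1;0.025 0 0 -0.0024 0 0 -1.18;0.025 0 0 -0.0024 0 0 -1.21;0.025 0 0 -0.0024 0 0 -1.21"

```text
clock: 10.25
position: [0.4967, 0.1511, 0.0884]
orientation: [0.0, 0.724, 0.69, 0.0]
force: [0.1, 0.6, 3.8]
opening: 0.358
```

```bash
python3 look.py c7.png
```

```text
10.25 pos [0.4967 0.1511 0.0884] yawY -2.8 F [0.1 0.6 3.8] T [-0.02 -0.19 -0.02] open 31.529386003617695 q [0.07 0.49 1.6  0.   1.04 0.12]
```

View pics/c7.png

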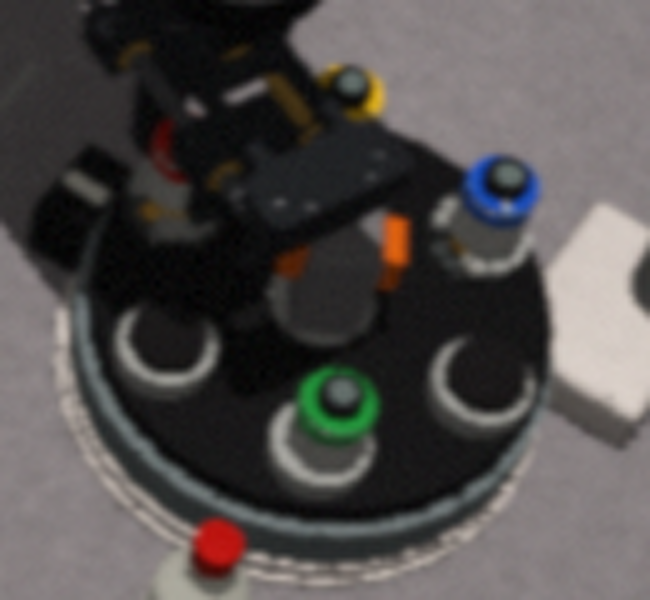

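The turret hasn't moved (green still at (342,390)), and the torque is small. Next is a gentle test lift.

play_rows --steps "0.025 0 0 -0.001 0 0 0;0.025 0 0 -0.002 0 0 0;0.025 0 0 -0.003 0 0 0;0.025 0 0 -0.003 0 0 0"

```text
clock: 10.7
position: [0.4964, 0.1511, 0.0911]
orientation: [-0.0, 0.723, 0.691, -0.0]
force: [2.2, 1.3, -1.9]
opening: 0.358
```

play_rows --steps "0.025 0 0 -0.001 0 0 0;0.025 0 0 -0.002 0 0 0;0.025 0 0 -0.002 0 0 0"

```text
clock: 11.0
position: [0.4964, 0.1511, 0.0933]
orientation: [-0.0, 0.723, 0.691, -0.0]
force: [1.2, 0.2, -1.3]
opening: 0.355
```

play_rows --steps "0.025 0 0 -0.004 0 0 0;0.025 0 0 -0.01 0 0 0;0.025 0 0 -0.018 0 0 0;0.025 0 0 -0.028 0 0 0;0.025 0 0 -0.045 0 0 0;0.025 0 0 -0.065 0 0 0;0.025 0 0 -0.085 0 0 0;0.025 0 0 -0.1 0 0 0;0.025 0 0 -0.1 0 0 0" --force 25

```text
clock: 11.9
position: [0.497, 0.1512, 0.1956]
orientation: [0.001, 0.723, 0.691, 0.002]
force: [0.1, -0.6, -1.7]
opening: 0.357
```

```bash
python3 look.py c8.png
```

```text
11.9 pos [0.497  0.1512 0.1956] yawY -2.6 F [ 0.1 -0.6 -1.7] T [-0.   -0.06 -0.04] open 31.413736779041887 q [0.07 0.36 1.46 0.   1.32 0.11]
```

View pics/c8.png

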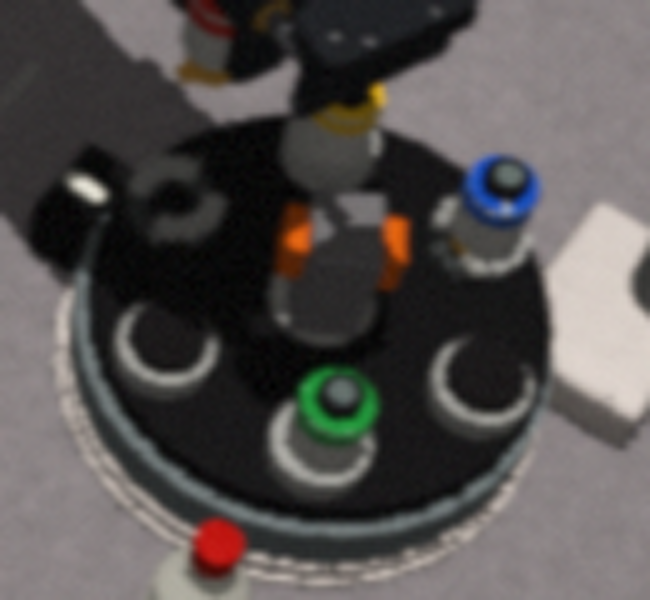

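Red is out and held upright at (207,40), its socket is empty (178,200), and the turret has not moved. Now to the tray.

play_rows --steps "0.025 -0.02 0.002 0 0 0 0;0.025 -0.05 0.005 0 0 0 0;0.025 -0.085 0.008 0 0 0 0;0.025 -0.12 0.012 0 0 0 0;0.025 -0.155 0.016 0 0 0 0;0.025 -0.19 0.02 0 0 0 0;0.025 -0.225 0.024 0 0 0 0;0.025 -0.26 0.027 0 0 0 0;0.025 -0.295 0.03 0 0 0 0;0.025 -0.325 0.032 0 0 0 0;0.025 -0.345 0.0335 0 0 0 0;0.025 -0.353 0.0335 0 0 0 0;0.025 -0.353 0.0335 0.02 0 0 0;0.025 -0.353 0.0335 0.05 0 0 0;0.025 -0.353 0.0335 0.08 0 0 0;0.025 -0.353 0.0335 0.105 0 0 0;0.025 -0.353 0.0335 0.12 0 0 0;0.025 -0.353 0.0335 0.12 0 0 0;0.025 -0.353 0.0335 0.12 0 0 0"

```text
clock: 13.85
position: [0.5137, -0.2026, 0.0734]
orientation: [-0.0, 0.723, 0.691, 0.0]
force: [-0.7, 0.2, -0.6]
opening: 0.355
```

```bash
python3 look.py
python3 - <<'E'
from h import *
im=bot.get_image("scene");s=bot.sense()
q=proj(im,s["position"]).astype(int);print(q)
y0=max(0,q[1]-75);x0=max(0,q[0]-90)
cv2.imwrite("pics/c9.png",cv2.resize(im["color"][y0:y0+150,x0:x0+180],(720,600),interpolation=cv2.INTER_CUBIC))
E
```

```text
13.85 pos [ 0.5137 -0.2026  0.0734] yawY -2.6 F [-0.7  0.2 -0.6] T [-0.07 -0.1  -0.01] open 31.233356665419876 q [-0.59  0.56  1.53  0.    1.06 -0.54]
[226 246]
```

View pics/c9.png

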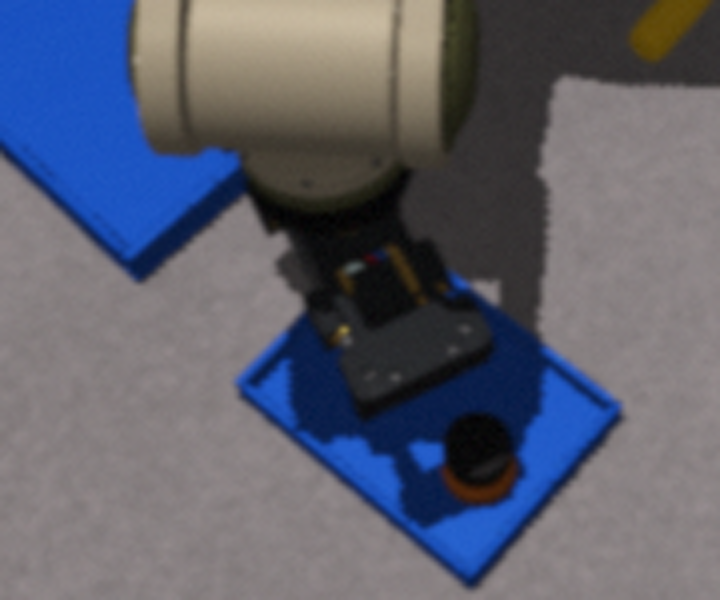

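The gripper hangs over the free half of the shallow tray. The pot (480,460) is clear. The deep tray's nearest corner is at (138,270), so I check its clearance.

Run:
```python
from h import *
import pickle
S=pickle.load(open("scene0.pkl","rb"));T=pickle.load(open("top0.pkl","rb"))
for z in(0,.04,.08):
    print(z,"scene near corner",ray(S,245*.7,342*.7,z)[:2].round(3),"right corner",ray(S,321*.7,272*.7,z)[:2].round(3),"top R",ray(T,565*.7,342*.7,z)[:2].round(3),"top L",ray(T,469*.7,368*.7,z)[:2].round(3))
```

```text
0 scene near corner [ 0.402 -0.292] right corner [ 0.348 -0.128] top R [ 0.402 -0.314] top L [ 0.36  -0.138]
0.04 scene near corner [ 0.423 -0.293] right corner [ 0.372 -0.136] top R [ 0.399 -0.303] top L [ 0.358 -0.133]
0.08 scene near corner [ 0.444 -0.294] right corner [ 0.395 -0.144] top R [ 0.395 -0.293] top L [ 0.356 -0.129]
```

play_rows --steps "0.025 0 0 0.015 0 0 0;0.025 0 0 0.028 0 0 0;0.025 0 0 0.036 0 0 0;0.025 0 0 0.041 0 0 0;0.025 0 0 0.041 0 0 0;0.025 0 0 0.041 0 0 0"

```text
clock: 14.5
position: [0.5139, -0.2032, 0.0327]
orientation: [0.0, 0.723, 0.691, 0.0]
force: [-0.6, -0.7, -1.3]
opening: 0.357
```

play_rows --steps "0.025 0 0 0.001 0 0 0;0.025 0 0 0.002 0 0 0;0.025 0 0 0.003 0 0 0;0.025 0 0 0.003 0 0 0"

```text
clock: 14.9
position: [0.5136, -0.203, 0.0291]
orientation: [-0.0, 0.723, 0.691, -0.0]
force: [-0.3, -0.6, -2.4]
opening: 0.358
```

play_rows --steps "0.025 0 0 0.0007 0 0 0;0.025 0 0 0.0015 0 0 0;0.025 0 0 0.0015 0 0 0"

```text
clock: 15.2
position: [0.5136, -0.203, 0.0275]
orientation: [-0.0, 0.723, 0.691, -0.0]
force: [-0.3, -0.3, -1.1]
opening: 0.352
```

play_rows --steps "0.025 0 0 0.0005 0 0 0;0.025 0 0 0.001 0 0 0;0.025 0 0 0.001 0 0 0"

```text
clock: 15.5
position: [0.5136, -0.2031, 0.0274]
orientation: [0.0, 0.723, 0.691, -0.0]
force: [-1.7, 1.1, 6.6]
opening: 0.355
```

Contact with the floor at the expected height. I release and rise.

play_rows --steps "0.034 0 0 0 0 0 0;0.037 0 0 0 0 0 0;0.042 0 0 0 0 0 0;0.05 0 0 0 0 0 0;0.06 0 0 0 0 0 0;0.06 0 0 0 0 0 0;0.06 0 0 0 0 0 0;0.06 0 0 -0.01 0 0 0;0.06 0 0 -0.03 0 0 0;0.06 0 0 -0.06 0 0 0;0.06 0 0 -0.1 0 0 0;0.06 0 0 -0.14 0 0 0;0.06 0 0 -0.18 0 0 0;0.06 -0.04 0 -0.2 0 0 0;0.06 -0.08 0 -0.2 0 0 0;0.06 -0.12 0 -0.2 0 0 0;0.06 -0.16 0 -0.2 0 0 0;0.06 -0.2 0 -0.2 0 0 0;0.06 -0.2 0 -0.2 0 0 0"

```text
clock: 17.4
position: [0.5032, -0.407, 0.2263]
orientation: [0.0, 0.725, 0.689, -0.0]
force: [0.2, -0.2, -0.5]
opening: 0.679
```

```bash
python3 look.py
python3 - <<'E'
from h import *
im=bot.get_image("scene")
cv2.imwrite("pics/c10.png",cv2.resize(im["color"][120:330,180:460],(800,600),interpolation=cv2.INTER_CUBIC))
E
```

```text
17.4 pos [ 0.5032 -0.407   0.2263] yawY -2.9 F [ 0.2 -0.2 -0.5] T [ 0.04 -0.07  0.01] open 59.84156463871395 q [-0.86  0.56  1.02 -0.    1.56 -0.81]
```

View pics/c10.png

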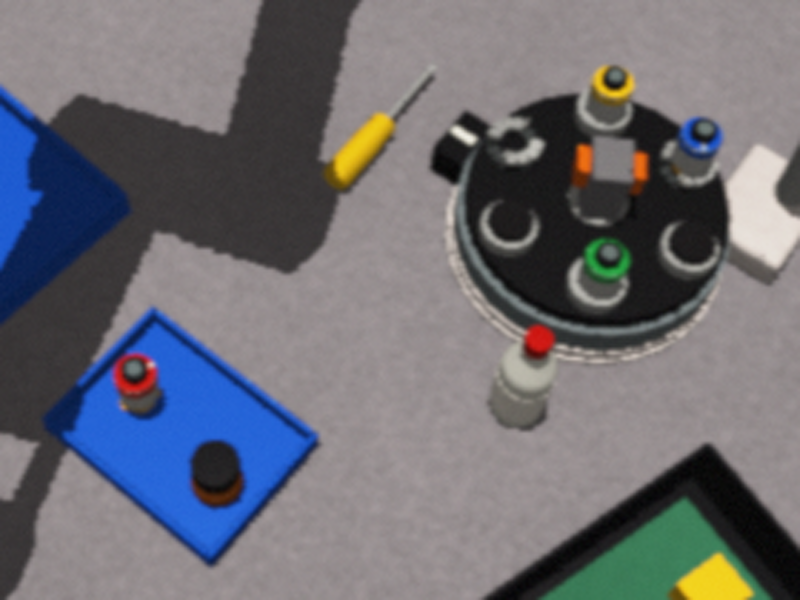

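Red stands upright in the shallow tray (138,385) beside the pot (217,472). The empty socket (515,138) is at the block, both buttons are out, blue is in its socket, and the bottle and driver are undisturbed.

```bash
python3 -c "
from h import *
print(bot.job_done())"
```

```text
the job is handed in; nothing more can be done
None
```

The job is done and handed in at about 17.5 s of the 67 s allowed; no verdict was reported.

- **Turret:** I squeezed both buttons and turned it about 80° clockwise until red stood at the block, then let them spring out. Red was measured at -159.1° and the block at about -159.5°, well inside the click stop's pull-in range. In the last picture the buttons stick out and the turret has not moved, so I take it as locked. I saw this only in pictures, as there is no joint reading.
- **Unscrewing:** I turned red 2.21 rad anticlockwise. Vertical torque stayed at 0.08 N m or less and the stop was never reached. The first 3 mm of lift changed the vertical force by about 6 N, then it came free with roughly its own weight.
- **Placing:** I lowered red into the small tray until it touched the floor at the expected height (about 7 N) and only then released it. The last picture shows it standing upright beside the pot.
- **The rest:** Blue is still in its socket. The pot, bottle and screwdriver look undisturbed, and the robot is touching nothing.

Two checks disagreed slightly:
- The two cameras placed the turret's axis about 4 mm apart, so I used the average.
- The finger opening with the buttons squeezed read about 35.5 mm, where 38 mm was expected. The turret still turned freely.

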